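Clamp a polymer chip on the infrared spectrometer

ROBOT

A 6-joint arm with a two-finger parallel gripper is mounted at the origin on the work surface. World frame = base frame: x ahead of the robot, y to its left, z up, the work surface at z = 0. Lengths are in mm, angles in rad, forces in N, time in s.
With the tool pointing down it reaches from about 275 to 825 mm from the base axis. Payload 4.9 kg.
Tool frame: the origin (TCP) lies on the centre line of the jaws, within the pads' length; the fingertips stand tips_ahead ahead of it and the grasp point (between the pads) is the TCP (tips_ahead is the distance from the TCP to the fingertips, in mm); z points along the fingers, y is the direction in which the jaws open and shut (so a half turn about z gives the same grasp; the last joint's range is limited). The gripper opens to 85 mm and grips with 20 to 120 N. Pads are 22 mm wide; open, the fingers measure 114 mm over their backs; the gripper's body (76 mm by 85 mm) begins 54 mm behind the grasp point. The pads swing forward as they close: fully open they stand 13 mm farther back than shut.
Start: joints at [-1.419, 0.326, -0.193, 1.052, 0, 1.437], TCP at [155.07, -527.704, 250.281] pointing down, gripper open.
Joint ranges: [-2.65, 2.65], [-0.97, 1.79], [-1.3, 1.35], [-1.93, 2.1], [-1.47, 1.37], [-3.14, 3.14]. Speed limits (rad/s): [2.57, 2.57, 3.14, 3.14, 3.14, 3.14].

INTERFACE

Orientations are given as [roll, pitch, yaw] about the fixed x, y, z axes, in that order (R = Rz(yaw) Ry(pitch) Rx(roll)).
In Python, from station import * gives the robot as it stands.
- The arm moves only by the tool jog_arm, never from a script. Its argument "motion" is a list of rows, each a list of 6 numbers: the shift along the tool's x, y, z in m, then the turn, a rotation vector about the tool's x, y, z in rad. A call has 1 to 5 rows; each row is the pose to reach, as a shift and turn from the pose measured when the call began, along the tool's axes at that moment; what a row does not reach only later rows make up. A row lasts 1/8 s, in which the tool goes at most 62.5 mm and 10.7 degrees, less where a joint would pass 70% of its speed; a pose out of reach is approached as far as the arm can. A call with a gripper value outside its range is refused whole. "fingers" is the opening, from -1 (shut) to 1 (fully open), so that 0 is half open, set as the call begins (left out, the last holds). The fingers move at their own pace and stop on an object; "grip_force" is the grip in N (left out, the last holds). Time passes only in rows, so rows that repeat a pose let the fingers close. It gives the time, the measured TCP pose, the force and the opening at its end, in the units of the state.
- state(): the state, without advancing time (a new reading comes with each control period).
- grab_frame(name): name is "scene" or "top"; returns a dict with "image" (384x512x3 uint8, blue, green, red), "mtx" (3x3 intrinsics, pixels), "position" and "attitude" of the camera in the world. Camera axes: x right, y up, looking along -z (the intrinsics and any distortion apply to the point x, -y, -z); pixel columns grow to the right and rows downward; lengths in mm; the calibration is good to about 2 mm. A picture is of the moment at which its call begins. There is no depth.
- job_done(): hands the job in, once; it reports no verdict.
The state is a dict: "t": time; "q": joint angles; "qvel": joint speeds; "joint_efforts": joint torques, N m; "eef_pos": TCP position; "ee_rot": TCP orientation; "wrist_force": force on the tool from outside, world axes, zero at the start; "wrist_torque": the same for the moment, N m; "finger_gap": finger opening in mm.
Only numpy, scipy, OpenCV 4.12 (cv2) and the standard library are available. Lean on these libraries where they do the work, as an engineer would, in place of code of your own. Each camera call takes 0.05 s, during which the arm holds its last target.

TASK

Get the yellow polymer chip ready for measuring: lay it gently on the spectrometer's crystal, swing the pressure arm back over it until it meets its stop, then turn the black knob clockwise until its clutch first slips, and stop there. Leave the other chips and everything else on the bench alone.

Things in the scene. Friction and masses are not known exactly. Their poses are not given: they have to be found in the camera images.
- chip_yellow: The chip to be measured: moulded yellow polymer, 40 x 24 x 10 mm, about 20 g, with a dark dot near one end of its top. Origin: centre of its underside; x along its 40 mm, y across its 24 mm, z up. It lies flat in the tray, as do a blue and a white chip of the same size.
- chip_blue: Blue chip, same size and axes. To be left where it is.
- chip_white: White chip, same size and axes. To be left where it is.
- tray: Low white specimen tray, fixed, 120 (x) x 200 (y) mm with walls 3 mm thick and 10 mm high; its inner floor is 3 mm above the bench. The chips lie about 60 mm apart along its y. Origin: centre of its underside.
- spectrometer: White bench-top infrared spectrometer, fixed. Origin: at bench level right below the crystal; x points from the front to the back. Sample stage from x -90 to +116, y -100 to +100 mm, top at z 85 mm; optics housing behind it, x 120 to 350, y -135 to +135 mm, top at z 118 mm. The post of the pressure arm stands on the stage at x 75, y 0 mm.
- puck: Round steel plate, 72 mm across, set into the stage round the crystal; its flat top is 90 mm above the bench. Origin: 6 mm below its top, on the crystal's axis.
- crystal (a point): Middle of the crystal, a dark dot 9 mm across in the top face of the steel plate: the point on which the chip's centre belongs. Axes as the spectrometer's.
- swing (a joint): Angle of the pressure arm about its upright post, rad: 0 is over the crystal against a hard stop (as far as it goes); it grows counter-clockwise seen from above and starts at 1.2 to 1.75, so it must be swung clockwise. It stays where it is left (drag 0.4 N m).
- swing_bar (a point): Middle of the top face of the arm's aluminium bar, 35 mm from the post's axis towards the knob. Bar: 26 mm wide, 16 mm thick, underside 135 mm above the bench. x points from the knob to the post; -y is the side to push on to swing the arm shut. The knob's axis is 75 mm from the post's, right over the crystal when the arm is at its stop.
- knob_grip (a point): Point on the axis of the black fluted round knob, 36 mm across and 28 mm high, 11 mm below its top; the knob's underside is 164 mm above the bench. Axes as the arm's bar; z up. The knob keeps its height as it turns. Below it, a steel collar 31 mm across turns with the screw (red line; the knob has a white one), then the arm's head, 34 mm across: fingers may reach down past the knob.
- anvil_bush (a point): Point on the knob's axis, 12 mm below the arm's head, where the steel anvil comes out (14 mm across, does not turn). Clockwise turning lowers it 3 mm per rad; its start height varies and is not given: 0.6 to 2.4 rad of turning until it meets a chip, then about 0.5 rad to the slip. Clutch and screw hold when let go.
- clutch (a point): Point on the knob's axis between collar and knob, where the clutch slips: the knob goes on turning, the collar stays. Turning takes 0.20 N m of screw friction plus 0.003 N m per N of clamping; it slips at 0.32 N m, at 40 N, and running on tightens further, about 20 N per rad. At rest after an arm has sprung back, friction holds the other way: the knob shows clamping torque minus 0.20 N m.
- dropper_blue: Small glass dropper bottle with a blue collar, 26 mm across, 83 mm tall. To be left where it stands.
- dropper_yellow: Amber dropper bottle with a yellow collar, same size. To be left where it stands.
- dropper_black: Glass dropper bottle with a black collar, same size. To be left where it stands.
- beaker: Glass beaker, 68 mm across, 85 mm tall. To be left where it stands.
Things that resemble listed ones, but are neither listed nor needed, are in the scene too. Leave any green look-alike of the chip_yellow alone.

How it is judged (in metres and radians):
On the way, in this order (a step that is already met when the one before it is completed fails the run):
1. the yellow chip lies flat on the crystal, let go (horizontal distance between chip_yellow and crystal below 0.006 m and angle between chip_yellow's own z axis and vertical below 0.05 rad and contact force between chip_yellow and puck above 0.03 N and contact force between the fingers and chip_yellow below 0.05 N), for 0.2 s.
2. the pressure arm is over the chip, at its stop (value of joint swing below 0.05 rad), for 0.2 s.
3. the chip is clamped on the plate with the force at which the clutch slips (contact force between chip_yellow and puck between 34 and 54 N), for 0.1 s.
At the end, for the whole second after the job is handed in: The yellow chip lies on the steel plate with its centre within 6 mm of the crystal's, the arm is within 0.05 rad of its stop, the anvil clamps the chip on the plate with 34 to 54 N (the clutch first slips at 40 N), the robot clear of it (all of step 3 and horizontal distance between chip_yellow and crystal below 0.006 m and value of joint swing below 0.05 rad); the robot touches nothing.
It fails at once if the chip over-clamped by running on through the slip: pressed on the plate with more than 54 N (contact force between chip_yellow and puck above 54 N).
It fails at once if the yellow chip dropped or pressed on the steel plate with more than 20 N while the arm is open (contact force between chip_yellow and puck above 20 N and value of joint swing above 0.3 rad).
It fails at once if the robot pressing on the steel plate or crystal with more than 8 N (contact force between any of the arm, the fingers and puck above 8 N).
It fails at once if the blue or white chip moved by more than 15 mm (distance of any of chip_blue, chip_white from where it was at the start of the episode above 0.015 m).
It fails at once if a dropper bottle or the beaker moved by more than 15 mm (distance of any of dropper_blue, dropper_yellow, dropper_black, beaker from where it was at the start of the episode above 0.015 m).
It also fails if it takes over 72 s, if anything falls off the work surface, if the arm or the gripper's body presses on something with over 40 N, if the wrist force passes 120 N, or if a joint passes its speed limit or range.

## Working session

There is one attempt and no reset: what is moved stays moved. The work goes in short steps, Python scripts to look and compute and a tool call to move; the robot and the scene stay as the last step left them, time stands still between calls to the robot, and variables do not carry over. Pictures are saved under pics/ and viewed, and the job is handed in when it is done.

Besides the shell and the picture viewer there is one more tool, called after "Request:" as name([rows], argument=value, ...), one row to a line, values as JSON. jog_arm: Moves the arm, as the interface text tells. Its arguments: {"type":"object","properties":{"motion":{"type":"array","items":{"type":"array","items":{"type":"number"}}},"fingers":{"type":"number"},"grip_force":{"type":"number"}},"required":["motion"]}

```bash
ls; mkdir -p pics; python3 - <<'E'
from station import *
import cv2
s=state(); print({k:s[k] for k in s})
for n in("scene","top"):
    f=grab_frame(n); cv2.imwrite(f"pics/{n}0.png",f["image"]); print(n,f["mtx"],f["position"],f["attitude"],[k for k in f])
E
```

```text
pics
{'t': 0.0, 'q': array([-1.41919628e+00,  3.26966606e-01, -1.93587742e-01,  1.05200304e+00,
        2.49172427e-05,  1.43660165e+00]), 'qvel': array([ 1.38165575e-03,  1.56849001e-03, -8.70254117e-05,  5.41277211e-04,
        1.41985350e-04, -1.37967211e-03]), 'joint_efforts': array([-8.16796764e-04, -4.43400621e+01,  2.62440366e+01,  1.53707288e-02,
       -1.21739749e-04,  3.55691796e-06]), 'eef_pos': array([ 154.99247093, -527.1336035 ,  249.48797284]), 'ee_rot': array([-3.13985076e+00, -2.60309822e-04,  2.85794467e-01]), 'wrist_force': array([-0.38774271,  0.15063049,  0.38733847]), 'wrist_torque': array([ 0.00262858,  0.02006776, -0.01186021]), 'finger_gap': 85.04361805337516}
scene [[362.22167754   0.         258.51090257]
 [  0.         362.22167754 188.45253317]
 [  0.           0.           1.        ]] [1157.210384    385.85649622  880.62386159] [0.7991842  0.00669051 2.13319352] ['image', 'mtx', 'position', 'attitude']
top [[404.75238059   0.         259.47617393]
 [  0.         404.75238059 198.86667496]
 [  0.           0.           1.        ]] [ 411.99968717  -41.11842552 1279.71999032] [ 0.08486498  0.00631279 -1.56847084] ['image', 'mtx', 'position', 'attitude']
```

View pics/scene0.png

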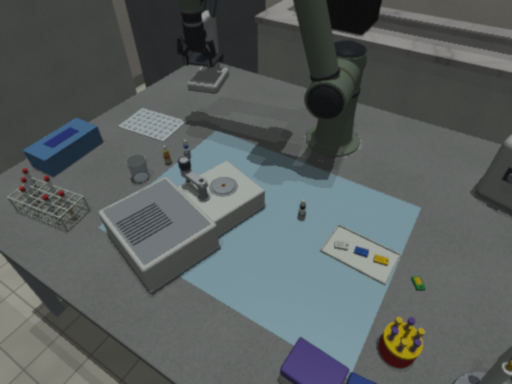

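View pics/top0.png

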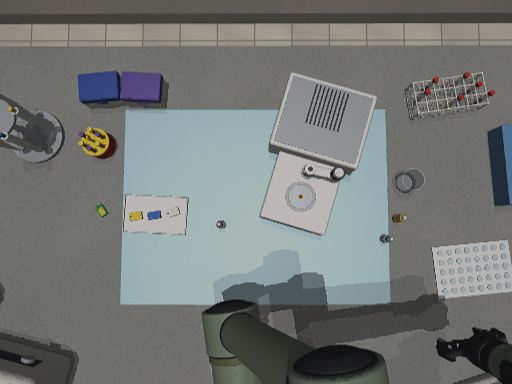

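The top view shows the tray at (155,215) with yellow, blue and white chips at (136,216), (154,215) and (172,212). The green look-alike is outside it at (101,210). The puck is at (300,196), and the open pressure arm has its knob at (337,174). I'll write helpers and enlarge crops.

```bash
cat > h.py <<'E'
import numpy as np, cv2
from station import *
from scipy.spatial.transform import Rotation as R
def cam(f): return R.from_euler('xyz',f["attitude"]).as_matrix(), np.array(f["position"])
def ray(f,u,v):
    M,p=cam(f);K=f["mtx"]
    d=np.array([(u-K[0,2])/K[0,0],-(v-K[1,2])/K[1,1],-1.]); return p,M@d
def onz(f,u,v,z):
    p,d=ray(f,u,v); return p+d*(z-p[2])/d[2]
def proj(f,P):
    M,p=cam(f);c=M.T@(np.asarray(P,float)-p);K=f["mtx"]
    return K[0,2]+K[0,0]*c[0]/-c[2], K[1,2]-K[1,1]*c[1]/-c[2]
def crop(f,u,v,w,h,s,name):
    u0,v0=int(u-w/2),int(v-h/2); im=f["image"][max(v0,0):v0+h,max(u0,0):u0+w]
    cv2.imwrite(name,cv2.resize(im,None,fx=s,fy=s,interpolation=cv2.INTER_CUBIC)); print(name,"origin",max(u0,0),max(v0,0),"x",s)
E
python3 - <<'E'
from h import *
t=grab_frame("top"); s=grab_frame("scene")
crop(t,130,212,90,60,8,"pics/tray.png"); crop(t,315,180,110,100,7,"pics/spec.png"); crop(s,215,180,100,80,7,"pics/spec_s.png")
crop(s,375,260,110,70,7,"pics/tray_s.png")
im=t["image"];hsv=cv2.cvtColor(im,cv2.COLOR_BGR2HSV)
for n,lo,hi in(("yel",(20,120,110),(33,255,255)),("blue",(100,150,60),(125,255,255)),("orange",(5,80,60),(24,255,255))):
    m=cv2.inRange(hsv,lo,hi);k,l,st,c=cv2.connectedComponentsWithStats(m)
    for i in range(1,k):
        if st[i,4]>8:print(n,st[i],c[i].round(1),onz(t,*c[i],13).round(1))
E
```

```text
pics/tray.png origin 85 182 x 8
pics/spec.png origin 260 130 x 7
pics/spec_s.png origin 165 140 x 7
pics/tray_s.png origin 320 225 x 7
yel [  8 106   4   5  15] [  9.5 108.1] [811.1 771.6  13. ]
yel [ 78 127  31  29 456] [ 94.5 141.5] [702.2 493.3  13. ]
yel [ 98 207   7   8  33] [101.2 211. ] [480.5 464.   13. ]
yel [129 212  13   9  87] [135.1 215.8] [465.8 357.   13. ]
yel [400 215   3   6   9] [400.6 217.7] [ 461.6 -473.4   13. ]
blue [ 78  72  39  30 562] [93.  83.1] [893.9 505.3  13. ]
blue [116  80   2   9   9] [116.9  84. ] [890.8 428.   13. ]
blue [108  97   7   2  10] [110.9  97.6] [845.8 445.9  13. ]
blue [148 211  13   9  75] [154.1 215. ] [468.5 297.4  13. ]
orange [  8 106   8   7  30] [ 11.4 108.8] [808.8 765.3  13. ]
orange [ 82 127  16  30 139] [ 91.2 141.5] [702.4 504.1  13. ]
orange [ 97 130  10  24  78] [102.5 142.7] [698.4 467.8  13. ]
orange [298 194   5   5  18] [300.2 196.2] [ 528.5 -160.7   13. ]
orange [ 99 207   6   8  26] [101.3 210.9] [480.9 463.8  13. ]
orange [133 212   9   6  36] [136.9 214.9] [468.6 351.4  13. ]
orange [394 214   9   8  37] [398.2 217.6] [ 461.8 -466.2   13. ]
```

View pics/tray.png

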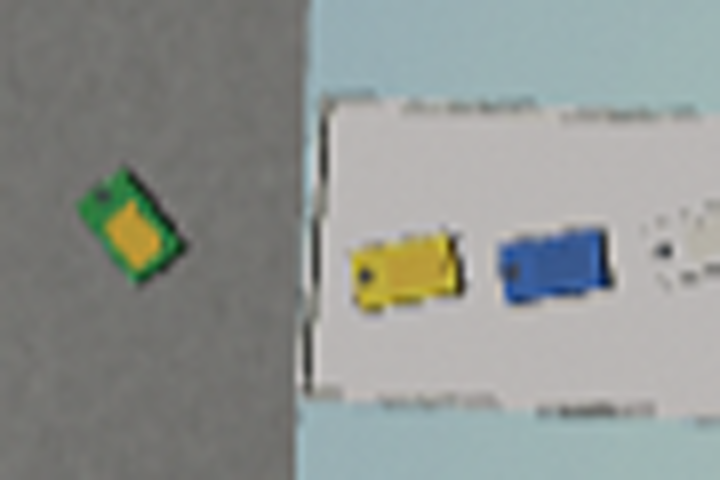

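View pics/spec.png

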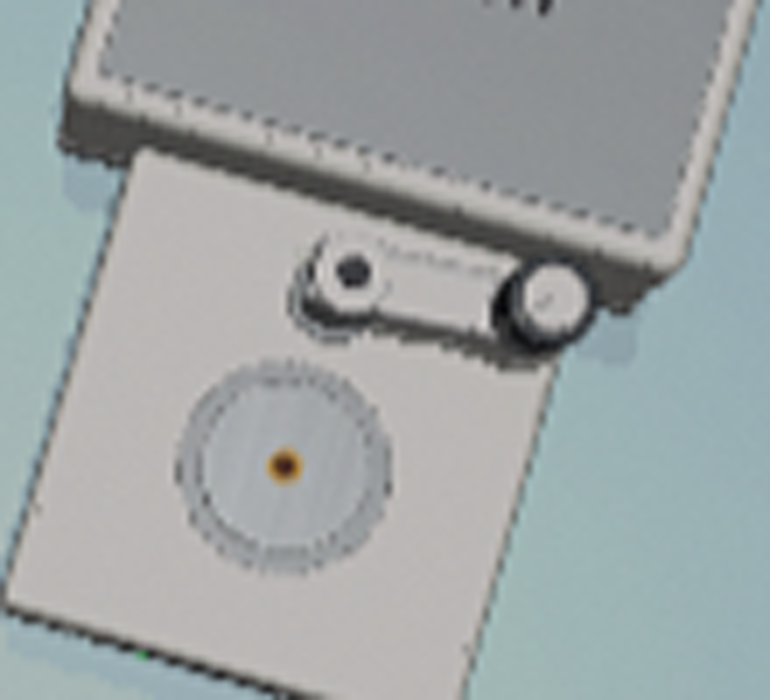

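View pics/spec_s.png

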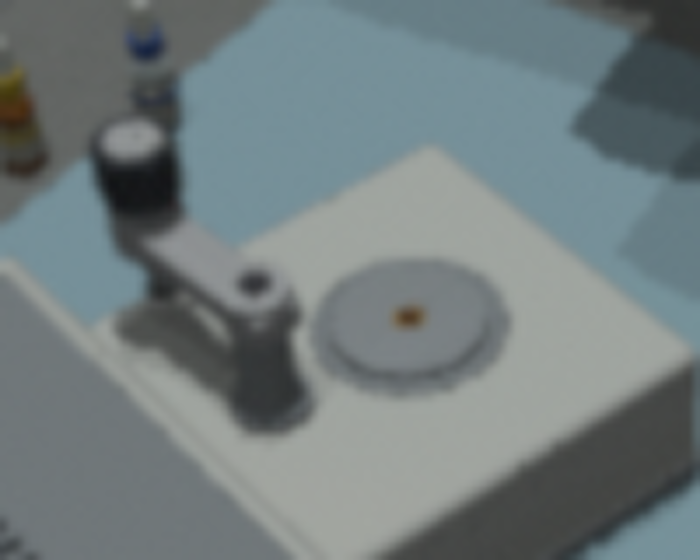

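View pics/tray_s.png

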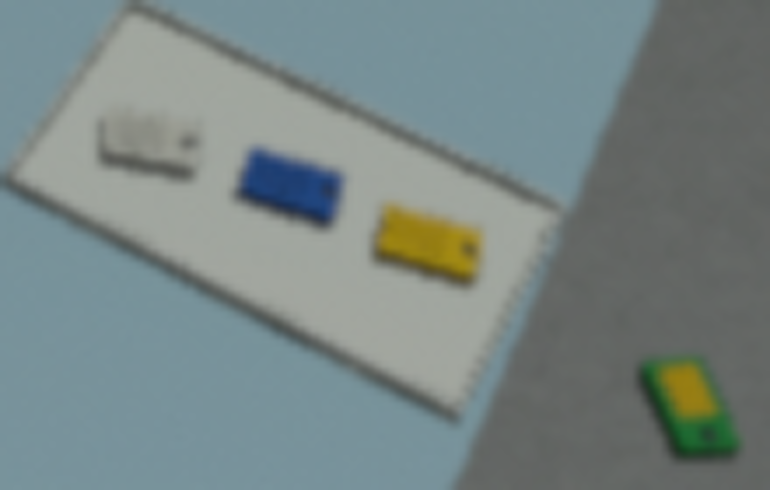

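```bash
python3 - <<'E'
from h import *
t=grab_frame("top"); s=grab_frame("scene")
def up(f,u0,v0,w,h,k=8): return cv2.resize(f["image"][v0:v0+h,u0:u0+w],None,fx=k,fy=k,interpolation=cv2.INTER_CUBIC)
def back(p,u0,v0,k=8): return (np.asarray(p)+.5)/k-.5+np.array([u0,v0])
for f,b,n in((t,(122,204,24,22),"top"),(s,(368,250,26,22),"scene")):
    im=up(f,*b);hsv=cv2.cvtColor(im,cv2.COLOR_BGR2HSV);m=cv2.inRange(hsv,(18,110,90),(34,255,255))
    c=max(cv2.findContours(m,0,1)[0],key=cv2.contourArea)[:,0]
    w=np.array([onz(f,*back(p,b[0],b[1]),13)[:2] for p in c],np.float32) # contour onto top plane
    r=cv2.minAreaRect(w);print(n,"chip rect",r)
# crystal + puck
for f,b,n in((t,(290,186,22,20),"top"),(s,(215,178,18,14),"scene")):
    im=up(f,*b);hsv=cv2.cvtColor(im,cv2.COLOR_BGR2HSV);m=cv2.inRange(hsv,(3,70,30),(28,255,255))
    c=max(cv2.findContours(m,0,1)[0],key=cv2.contourArea)
    w=np.array([onz(f,*back(p,b[0],b[1]),90)[:2] for p in c[:,0]],np.float32)
    print(n,"crystal",cv2.minEnclosingCircle(w),w.mean(0))
g=lambda u,v,z:onz(t,*back((u,v),260,130,7),z).round(1)
print("knobtop",g(552,300,192),"post dot",g(353,271,151),"post dot z155",g(353,271,155))
gs=lambda u,v,z:onz(s,*back((u,v),165,140,7),z).round(1)
print("S knobtop",gs(133,139,192),"post dot",gs(255,283,151),gs(255,283,155))
print("stage front corners",g(8,603,85),"left edge top",g(140,155,85), "right edge",g(555,365,85),g(462,700,85))
E
```

```text
top chip rect ((466.1519775390625, 356.5247497558594), (23.992952346801758, 41.230377197265625), 10.326284408569336)
scene chip rect ((467.0760498046875, 356.109130859375), (26.59831428527832, 38.97682571411133), 11.139399528503418)
top crystal ((521.602294921875, -153.43685913085938), 7.7570600509643555) [ 521.50146 -153.73102]
scene crystal ((517.9187622070312, -156.6146697998047), 5.945297718048096) [ 518.1423  -156.52698]
knobtop [ 576.8 -247.7  192. ] post dot [ 594.6 -175.8  151. ] post dot z155 [ 594.  -175.3  155. ]
S knobtop [ 573.6 -251.2  192. ] post dot [ 584.8 -182.2  151. ] [ 587.9 -179.1  155. ]
stage front corners [463.7 -37.1  85. ] left edge top [655.3 -93.1  85. ] right edge [ 565.2 -268.9   85. ] [ 423.4 -227.9   85. ]
```

Request:
jog_arm([
  [0.5476,-0.7604,0,0,0,1.67],
  [0.5476,-0.7604,0,0,0,1.67],
  [0.5476,-0.7604,0,0,0,1.67],
  [0.5476,-0.7604,0,0,0,1.67],
  [0.5476,-0.7604,0,0,0,1.67],
], fingers=0.1, grip_force=40)

```text
t: 0.92
eef_pos: [255.2, -245.3, 250.7]
ee_rot: [-3.141, -0.0, -0.612]
wrist_force: [1.7, -0.2, 0.0]
finger_gap: 46.9
```

```bash
python3 -c "
from h import *
go(466,356.5,120,-79.4)"
```

```text
t 0.93 pos [ 255.2 -245.3  250.7] rpy deg [-180.    -0.   -35.1] gap 46.9 F [ 1.7 -0.2  0. ] ->move [-0.1734 -0.6136  0.1307] [-4.000e-04 -3.000e-04  7.735e-01]
```

Request:
jog_arm([
  [-0.173,-0.614,0,0,0,0.773],
  [-0.173,-0.614,0,0,0,0.773],
  [-0.173,-0.614,0,0,0,0.773],
  [-0.173,-0.614,0,0,0,0.773],
  [-0.173,-0.614,0,0,0,0.773],
])

```text
t: 1.55
eef_pos: [123.0, -95.2, 250.6]
ee_rot: [-3.063, 0.003, -1.323]
wrist_force: [-2.2, -0.3, 1.3]
finger_gap: 47.1
```

Request:
jog_arm([
  [0,0,0,0,0,0],
])

```text
t: 1.68
eef_pos: [121.8, -93.5, 250.3]
ee_rot: [-3.063, -0.001, -1.329]
wrist_force: [1.0, -0.7, -1.1]
finger_gap: 47.3
```

```bash
python3 -c "
from h import *
go(466,356.5,120,-79.4)"
```

```text
t 1.68 pos [121.8 -93.5 250.3] rpy deg [-175.5   -0.   -76.1] gap 47.3 F [ 1.  -0.7 -1.1] ->move [-0.3544 -0.4305  0.1644] [-0.0784  0.0017  0.0571]
```

```bash
python3 -c "
from h import *
print(state()['q']);go(400,-60,260,-79.4)"
```

```text
[-1.32962575 -0.56580279 -0.95033914  1.18581663  0.07844187  3.14061148]
t 1.68 pos [121.8 -93.5 250.3] rpy deg [-175.5   -0.   -76.1] gap 47.3 F [ 1.  -0.7 -1.1] ->move [ 0.0342 -0.2781  0.0122] [-0.0784  0.0017  0.0571]
```

Request:
jog_arm([
  [0.034,-0.278,0,-0.078,0,-1.3],
  [0.034,-0.278,0,-0.078,0,-1.3],
  [0.034,-0.278,0,-0.078,0,-1.3],
  [0.034,-0.278,0,-0.078,0,-1.3],
  [0.034,-0.278,0,-0.078,0,-1.3],
])

```text
t: 2.3
eef_pos: [375.1, -67.1, 270.3]
ee_rot: [-3.127, -0.044, -0.346]
wrist_force: [0.6, -1.9, 0.8]
finger_gap: 46.6
```

```bash
python3 -c "
from h import *
print(state()['q']);go(466,356.5,200,100.6)"
```

```text
[-0.38343407 -0.04358475 -0.58091126  0.98978866  0.01579738  3.10408085]
t 2.3 pos [375.1 -67.1 270.3] rpy deg [-179.2   -2.5  -19.8] gap 46.6 F [ 0.6 -1.9  0.8] ->move [-0.0611 -0.4283  0.0737] [ 0.038  -0.0415 -2.1009]
```

Request:
jog_arm([
  [-0.061,-0.428,0.05,0.038,-0.0415,-2.1],
  [-0.061,-0.428,0.05,0.038,-0.0415,-2.1],
  [-0.061,-0.428,0.05,0.038,-0.0415,-2.1],
  [-0.061,-0.428,0.05,0.038,-0.0415,-2.1],
  [-0.061,-0.428,0.05,0.038,-0.0415,-2.1],
])

```text
t: 2.92
eef_pos: [439.1, 238.6, 236.1]
ee_rot: [3.138, -0.029, 0.592]
wrist_force: [0.7, 0.0, 0.8]
finger_gap: 47.2
```

```bash
python3 -c "
from h import *
print(state()['q']);go(466,356.5,120,100.6)"
```

```text
[ 0.34796172  0.22280664 -0.372722    0.94602533  0.00337445  2.89769258]
t 2.92 pos [439.1 238.6 236.1] rpy deg [179.8  -1.7  33.9] gap 47.2 F [0.7 0.  0.8] ->move [ 0.0847 -0.0833  0.1183] [ 0.0203 -0.0236 -1.1638]
```

Request:
jog_arm([
  [0.085,-0.083,0.118,0.0203,-0.0236,-1.164],
  [0.085,-0.083,0.118,0.0203,-0.0236,-1.164],
  [0.085,-0.083,0.118,0.0203,-0.0236,-1.164],
  [0.085,-0.083,0.118,0.0203,-0.0236,-1.164],
  [0.085,-0.083,0.118,0.0203,-0.0236,-1.164],
])

```text
t: 3.55
eef_pos: [465.8, 357.9, 117.9]
ee_rot: [3.14, -0.004, 1.53]
wrist_force: [1.0, 0.5, -0.3]
finger_gap: 46.9
```

```bash
python3 -c "
from h import *
print(state()['q']);go(466,356.5,70,100.6)"
```

```text
[ 0.52827726  0.50794791 -0.27500641  0.78452731  0.00261508  2.14013486]
t 3.55 pos [465.8 357.9 117.9] rpy deg [179.9  -0.2  87.6] gap 46.9 F [ 1.   0.5 -0.3] ->move [-0.0016  0.0002  0.0479] [ 0.0018 -0.0038 -0.2261]
```

Request:
jog_arm([
  [-0.0016,0,0.048,0,-0.0038,-0.226],
  [-0.0016,0,0.048,0,-0.0038,-0.226],
  [-0.0016,0,0.048,0,-0.0038,-0.226],
  [-0.0016,0,0.048,0,-0.0038,-0.226],
])

```text
t: 4.05
eef_pos: [466.3, 357.3, 69.9]
ee_rot: [3.139, -0.0, 1.756]
wrist_force: [0.0, -0.1, -0.2]
finger_gap: 46.6
```

```bash
python3 -c "
from h import *
go(466,356.5,24.5,100.6)
t=grab_frame('top'); s=grab_frame('scene')
crop(t,136,212,70,60,8,'pics/g_t.png'); crop(s,375,245,80,80,7,'pics/g_s.png')
"
```

```text
t 4.05 pos [466.3 357.3  69.9] rpy deg [179.9  -0.  100.6] gap 46.6 F [ 0.  -0.1 -0.2] ->move [-0.0008 -0.0006  0.0454] [ 0.0026 -0.0002 -0.    ]
pics/g_t.png origin 101 182 x 8
pics/g_s.png origin 335 205 x 7
```

View pics/g_s.png

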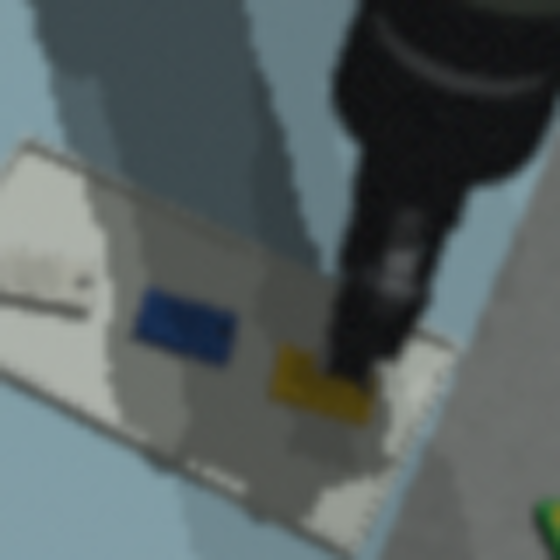

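View pics/g_t.png

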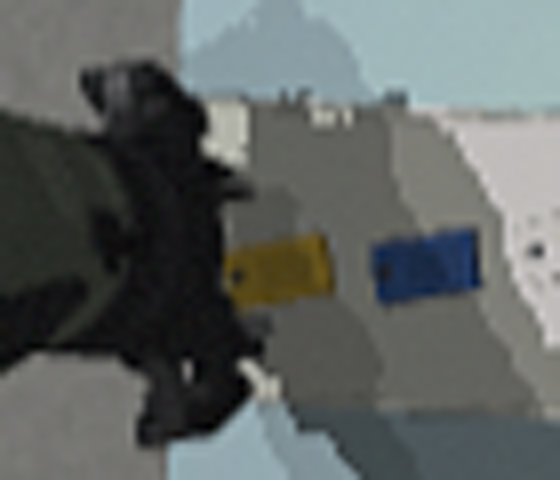

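The yellow chip lies at top px (136,215), midway between the open fingertips once parallax is allowed for. In the scene view the fingers straddle it. Descend and grip.

Request:
jog_arm([
  [-0.0008,-0.0006,0.03,0.0026,0,0],
  [-0.0008,-0.0006,0.045,0.0026,0,0],
  [-0.0008,-0.0006,0.045,0.0026,0,0],
  [-0.0008,-0.0006,0.045,0.0026,0,0],
])

```text
t: 4.65
eef_pos: [466.5, 356.5, 26.0]
ee_rot: [3.14, -0.001, 1.756]
wrist_force: [-0.1, 0.1, -0.5]
finger_gap: 47.0
```

Request:
jog_arm([
  [0,0,0,0,0,0],
  [0,0,0,0,0,0],
  [0,0,0,0,0,0],
  [0,0,0,0,0,0],
], fingers=-0.7, grip_force=25)

```text
t: 5.15
eef_pos: [467.3, 357.0, 27.1]
ee_rot: [3.138, -0.001, 1.756]
wrist_force: [-1.1, -0.6, 6.2]
finger_gap: 22.9
```

```bash
python3 -c "
from h import *
go(466,356.5,124.5,100.6)"
```

```text
t 5.15 pos [467.3 357.   27.1] rpy deg [ 1.798e+02 -1.000e-01  1.006e+02] gap 22.9 F [-1.1 -0.6  6.2] ->move [-0.0001 -0.0011 -0.0974] [ 0.0032 -0.0013 -0.0002]
```

Closing pressed the tips on the tray floor (6 N up). I'll reopen slightly, rise 2.5 mm and grip again, so the tips stay clear of the puck later.

Request:
jog_arm([
  [0,0,0,0,0,0],
  [0,0,-0.002,0.003,0,0],
  [0.0,-0.0005,-0.002,0.003,-0.001,0],
], fingers=-0.3)

```text
t: 5.52
eef_pos: [466.9, 356.8, 29.1]
ee_rot: [3.141, -0.0, 1.755]
wrist_force: [0.2, -0.3, 0.3]
finger_gap: 30.2
```

Request:
jog_arm([
  [0,0,0,0,0,0],
  [0,0,0,0,0,0],
  [0,0,0,0,0,0],
], fingers=-0.7, grip_force=25)

```text
t: 5.9
eef_pos: [466.8, 356.9, 29.1]
ee_rot: [3.142, -0.0, 1.756]
wrist_force: [-0.7, 0.8, 2.1]
finger_gap: 23.0
```

```bash
python3 -c "
from h import *
go(466,356.5,124.5,100.6)"
```

```text
t 5.9 pos [466.8 356.9  29.1] rpy deg [180.   -0.  100.6] gap 23.0 F [-0.7  0.8  2.1] ->move [-0.0002 -0.0008 -0.0954] [ 0.     -0.0003 -0.0002]
```

Request:
jog_arm([
  [0,0,-0.06,0,0,0],
  [0,0,-0.12,0,0,0],
  [0,0,-0.17,0,0,0],
  [0,0,-0.17,0,0,0],
])

```text
t: 6.4
eef_pos: [469.4, 358.3, 203.8]
ee_rot: [3.133, -0.003, 1.756]
wrist_force: [-0.9, 0.5, -0.5]
finger_gap: 22.9
```

```bash
python3 -c "
from h import *
go(521,-153.6,200,73.7)
s=grab_frame('scene')
crop(s,375,225,90,90,7,'pics/l_s.png')
"
```

```text
t 6.4 pos [469.4 358.3 203.8] rpy deg [179.5  -0.2 100.6] gap 22.9 F [-0.9  0.5 -0.5] ->move [-0.5127 -0.0433  0.0018] [ 0.0075 -0.0051  0.4693]
pics/l_s.png origin 330 180 x 7
```

View pics/l_s.png

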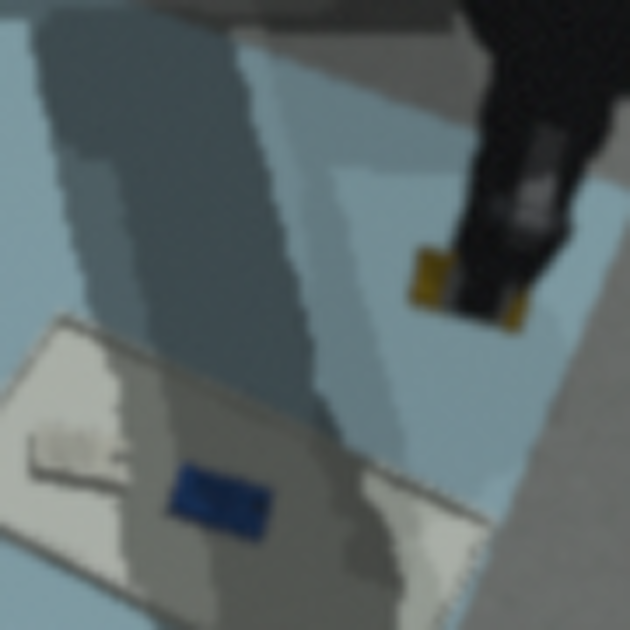

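The yellow chip hangs between the fingers at scene px (397,221), and the blue and white chips have not moved. Carry it over.

Request:
jog_arm([
  [-0.513,-0.043,0,0.0075,-0.005,0.47],
  [-0.513,-0.043,0,0.0075,-0.005,0.47],
  [-0.513,-0.043,0,0.0075,-0.005,0.47],
  [-0.513,-0.043,0,0.0075,-0.005,0.47],
  [-0.513,-0.043,0,0.0075,-0.005,0.47],
])

```text
t: 7.08
eef_pos: [497.9, 44.1, 197.9]
ee_rot: [-3.136, 0.004, 1.286]
wrist_force: [0.9, 0.0, -0.1]
finger_gap: 22.9
```

```bash
python3 -c "
from h import *
go(521,-153.6,180,73.7)"
```

```text
t 7.08 pos [497.9  44.1 197.9] rpy deg [-179.7    0.2   73.7] gap 22.9 F [ 0.9  0.  -0.1] ->move [-0.1831  0.0778  0.0181] [-0.0058  0.0038 -0.0006]
```

Request:
jog_arm([
  [-0.183,0.078,0,-0.006,0.004,0],
  [-0.183,0.078,0,-0.006,0.004,0],
  [-0.183,0.078,0.02,-0.006,0.004,0],
  [-0.183,0.078,0.04,-0.006,0.004,0],
  [-0.183,0.078,0.05,-0.006,0.004,0],
])

```text
t: 7.7
eef_pos: [519.0, -154.0, 145.1]
ee_rot: [-3.137, -0.001, 1.283]
wrist_force: [-0.7, 0.4, 0.4]
finger_gap: 22.9
```

```bash
python3 -c "
from h import *
go(521,-153.6,130,73.7)
t=grab_frame('top'); s=grab_frame('scene')
crop(t,305,190,90,80,8,'pics/p_t.png'); crop(s,220,180,90,80,8,'pics/p_s.png')
"
```

```text
t 7.7 pos [ 519.  -154.   145.1] rpy deg [-1.797e+02 -1.000e-01  7.350e+01] gap 22.9 F [-0.7  0.4  0.4] ->move [0.001  0.0019 0.0151] [-0.0049 -0.001  -0.0032]
pics/p_t.png origin 260 150 x 8
pics/p_s.png origin 175 140 x 8
```

View pics/p_s.png

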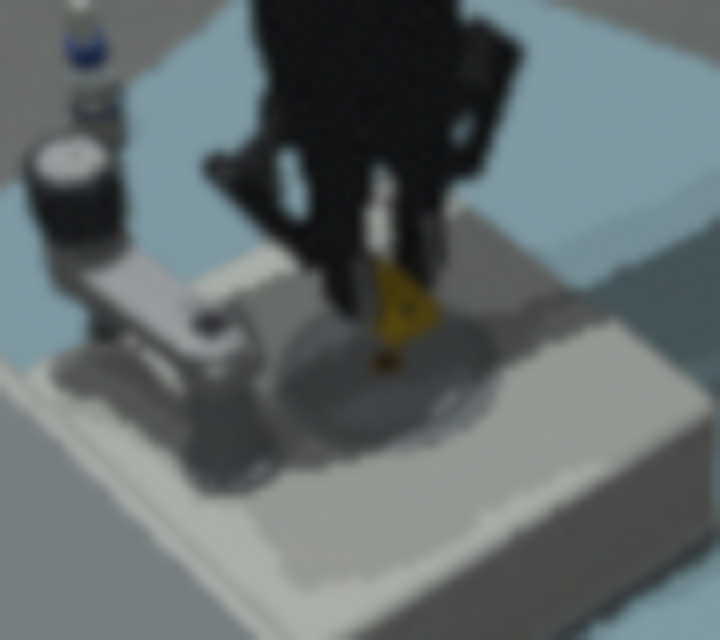

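View pics/p_t.png

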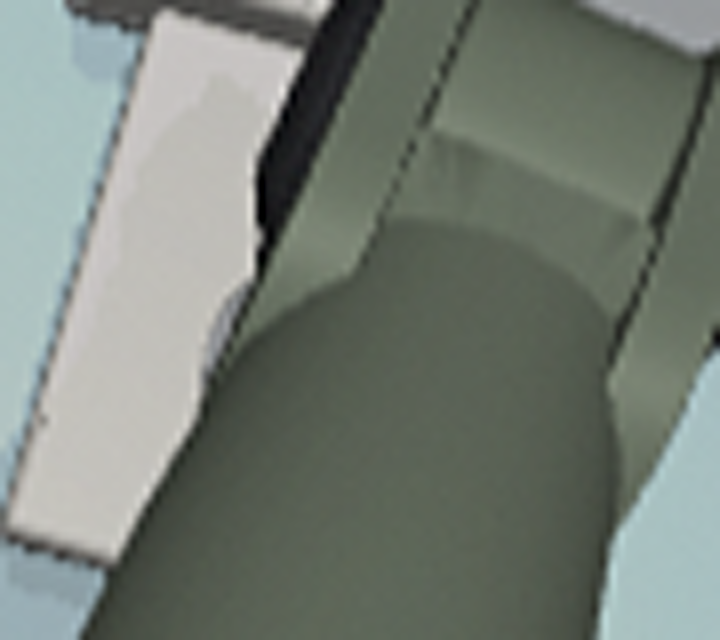

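```bash
python3 -c "
from h import *
s=grab_frame('scene');st=state();p=st['eef_pos'];y=st['ee_rot'][2]
print(p)
ex=np.array([np.cos(y),np.sin(y),0]);ey=np.array([np.sin(y),-np.cos(y),0])
c=np.array([p[0],p[1],p[2]-16.1])
for n,a,b,z in(('A',20,12,0),('B',20,-12,0),('dot?',14,0,0),('Abot',20,12,-10),('Bbot',20,-12,-10)):
  u,v=proj(s,c+ex*a+ey*b+np.array([0,0,z])); print(n,round((u-175+.5)*8-.5),round((v-140+.5)*8-.5))
print('cry',[round((a-o+.5)*8-.5) for a,o in zip(proj(s,[521.6,-153.6,90]),(175,140))])
print('cryS',[round((a-o+.5)*8-.5) for a,o in zip(proj(s,[518,-156.6,90]),(175,140))])
"
```

```text
[ 519.94090505 -152.12761574  147.09209168]
A 392 333
B 442 304
dot? 407 311
Abot 394 352
Bbot 443 323
cry [387, 370]
cryS [387, 362]
```

In the scene view the chip's dot is at px (225.5,178) and its +y corner at (229.5,178), within 1 px of the prediction from the TCP. The crystal is still visible just below at (223,185). I'll lower to the mean of the two crystal estimates, about (520,-155).

```bash
python3 -c "
from h import *
go(519.8,-155,120,73.7)"
```

```text
t 7.85 pos [ 519.9 -152.1  147.1] rpy deg [-1.798e+02 -1.000e-01  7.370e+01] gap 22.8 F [-0.5 -0.2  0.3] ->move [-0.0028  0.0007  0.0271] [-0.0028 -0.0009  0.0006]
```

Request:
jog_arm([
  [-0.0028,0.0007,0.01,-0.003,-0.001,0],
  [-0.0028,0.0007,0.02,-0.003,-0.001,0],
  [-0.0028,0.0007,0.026,-0.003,-0.001,0],
  [-0.0028,0.0007,0.027,-0.003,-0.001,0],
])

```text
t: 8.35
eef_pos: [519.5, -154.6, 119.6]
ee_rot: [-3.141, -0.0, 1.287]
wrist_force: [-0.4, 0.1, -0.2]
finger_gap: 22.8
```

```bash
python3 -c "
from h import *
go(519.8,-155,116.2,73.7)"
```

```text
t 8.35 pos [ 519.5 -154.6  119.6] rpy deg [-180.    -0.    73.7] gap 22.8 F [-0.4  0.1 -0.2] ->move [-0.0003  0.0004  0.0034] [-0.0007 -0.      0.0009]
```

Request:
jog_arm([
  [-0.0003,0.0004,0.0015,0,0,0],
  [-0.0003,0.0004,0.0025,0,0,0],
])

```text
t: 8.6
eef_pos: [520.0, -155.1, 117.2]
ee_rot: [-3.141, -0.0, 1.287]
wrist_force: [0.0, 0.1, -0.7]
finger_gap: 23.0
```

Request:
jog_arm([
  [0,0,0.0007,0,0,0],
  [0,0,0.0007,0,0,0],
])

```text
t: 8.85
eef_pos: [520.0, -155.2, 116.6]
ee_rot: [-3.141, 0.0, 1.287]
wrist_force: [0.5, -0.9, -0.5]
finger_gap: 22.9
```

Within about 0.5 mm of contact, so I'll release gently and back off.

Request:
jog_arm([
  [0,0,0.0003,0,0,0],
  [0,0,0.0003,0,0,0],
  [0,0,0.0,0,0,0],
], fingers=-0.2)

```text
t: 9.22
eef_pos: [520.0, -155.2, 116.6]
ee_rot: [-3.141, 0.0, 1.287]
wrist_force: [0.5, 0.7, 0.8]
finger_gap: 34.3
```

Request:
jog_arm([
  [0,0,-0.03,0,0,0],
  [0,0,-0.08,0,0,0],
  [0,0,-0.12,0,0,0],
  [0,0,-0.13,0,0,0],
])

```text
t: 9.72
eef_pos: [521.4, -155.8, 249.5]
ee_rot: [3.137, 0.001, 1.287]
wrist_force: [0.4, -1.1, -0.4]
finger_gap: 34.1
```

```bash
python3 -c "
from h import *
go(400,60,250,73.7)"
```

```text
t 9.72 pos [ 521.4 -155.8  249.5] rpy deg [179.7   0.   73.7] gap 34.1 F [ 0.4 -1.1 -0.4] ->move [ 0.1732 -0.177  -0.0015] [0.0049 0.0008 0.0008]
```

Request:
jog_arm([
  [0.173,-0.177,0,0.005,0,-1.6],
  [0.173,-0.177,0,0.005,0,-1.6],
  [0.173,-0.177,0,0.005,0,-1.6],
  [0.173,-0.177,0,0.005,0,-1.6],
  [0.173,-0.177,0,0.005,0,-1.6],
], fingers=0.1)

```text
t: 10.35
eef_pos: [396.8, 62.7, 247.6]
ee_rot: [-3.138, -0.0, 2.237]
wrist_force: [0.6, -0.5, -0.4]
finger_gap: 46.9
```

```bash
python3 - <<'E'
from h import *
go(400,60,250,-150); print(state()['q'])
t=grab_frame('top'); s=grab_frame('scene')
crop(t,315,180,90,80,8,'pics/q_t.png'); crop(s,220,180,90,80,8,'pics/q_s.png')
def up(f,u0,v0,w,h,k=8): return cv2.resize(f["image"][v0:v0+h,u0:u0+w],None,fx=k,fy=k,interpolation=cv2.INTER_CUBIC)
def back(p,u0,v0,k=8): return (np.asarray(p)+.5)/k-.5+np.array([u0,v0])
for f,b,n in((t,(285,180,32,30),"top"),(s,(207,168,34,26),"scene")):
    im=up(f,*b);hsv=cv2.cvtColor(im,cv2.COLOR_BGR2HSV);m=cv2.inRange(hsv,(18,110,80),(34,255,255))
    c=max(cv2.findContours(m,0,1)[0],key=cv2.contourArea)[:,0]
    w=np.array([onz(f,*back(p,b[0],b[1]),100)[:2] for p in c],np.float32)
    print(n,"chip",cv2.minAreaRect(w))
E
```

```text
t 10.35 pos [396.8  62.7 247.6] rpy deg [-179.8   -0.   128.1] gap 46.9 F [ 0.6 -0.5 -0.4] ->move [-0.0041  0.0009 -0.0024] [-0.0029 -0.0032 -1.4286]
[-0.02609862  0.05396553 -0.54243032  0.97769595 -0.00213645  0.8788729 ]
pics/q_t.png origin 270 140 x 8
pics/q_s.png origin 175 140 x 8
top chip ((521.63818359375, -153.24090576171875), (40.23692321777344, 23.887554168701172), 73.7855453491211)
scene chip ((521.7313842773438, -153.93980407714844), (43.812835693359375, 25.929447174072266), 73.55711364746094)
```

View pics/q_t.png

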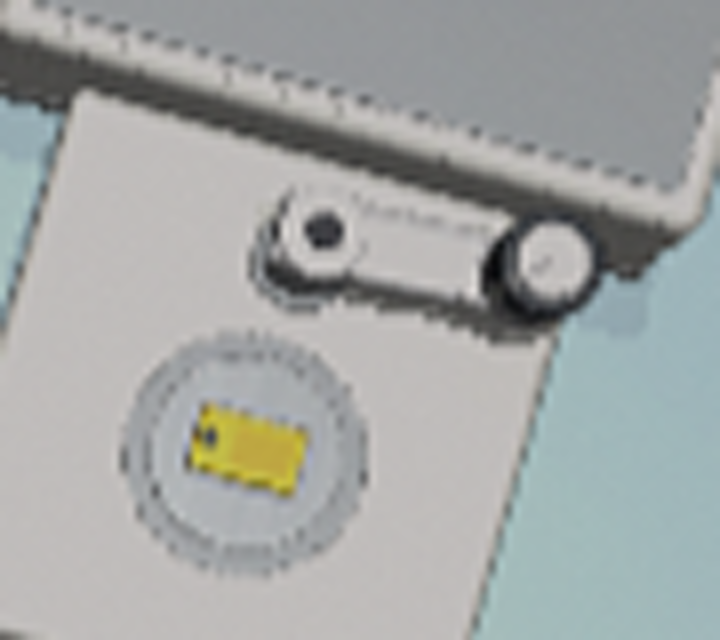

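View pics/q_s.png

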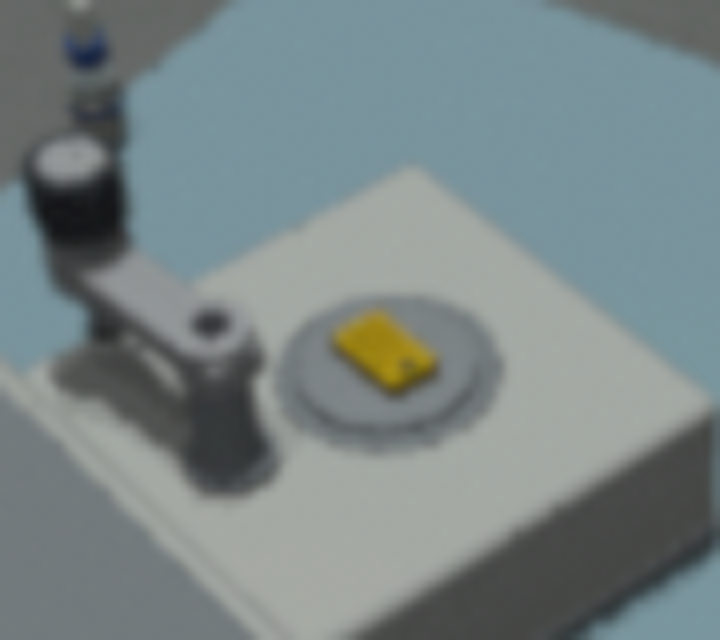

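Top view: the chip (centre px 300,196) lies flat and square on the puck, 0.3 mm from the crystal's measured spot; the scene view agrees within about 2 mm. The knob top is at top px (338.5,172.3). Next I'll straddle the knob with the fingers and push it along the arc.

```bash
cat >> h.py <<'E'
P=np.array([592,-176.4])
def arc(phi,z): 
    a=np.radians(phi); q=P+75*np.array([np.cos(a),np.sin(a)]); go(q[0],q[1],z,phi)
E
python3 -c "
from h import *
arc(256.8,240)"
```

```text
t 10.45 pos [399.   60.7 247.9] rpy deg [-1.798e+02  1.000e-01  1.276e+02] gap 46.9 F [-0.3 -0.3  0.6] ->move [-0.353  -0.0497  0.0085] [-0.0031 -0.0026 -2.2555]
```

Request:
jog_arm([
  [-0.353,-0.05,0,0,0,-2.25],
  [-0.353,-0.05,0,0,0,-2.25],
  [-0.353,-0.05,0,0,0,-2.25],
  [-0.353,-0.05,0,0,0,-2.25],
  [-0.353,-0.05,0,0,0,-2.25],
])

```text
t: 11.08
eef_pos: [547.7, -203.6, 247.5]
ee_rot: [-3.14, -0.002, 3.123]
wrist_force: [0.8, 0.7, -0.3]
finger_gap: 46.9
```

```bash
python3 -c "
from h import *
arc(256.8,230);print(state()['q'])"
```

```text
t 11.07 pos [ 547.7 -203.6  247.5] rpy deg [-1.799e+02 -1.000e-01  1.790e+02] gap 46.9 F [ 0.8  0.7 -0.3] ->move [-0.0281 -0.0453  0.0175] [-5.0000e-04 -2.7000e-03 -1.3586e+00]
[-0.48101309  0.3921342  -0.10278459  1.07645897 -0.00242912 -0.46280697]
```

Request:
jog_arm([
  [-0.028,-0.045,0,0,0,-1.358],
  [-0.028,-0.045,0,0,0,-1.358],
  [-0.028,-0.045,0,0,0,-1.358],
  [-0.028,-0.045,0,0,0,-1.358],
  [-0.028,-0.045,0,0,0,-1.358],
])

```text
t: 11.7
eef_pos: [574.3, -250.2, 246.1]
ee_rot: [3.14, -0.003, -2.222]
wrist_force: [-0.8, -1.3, 0.3]
finger_gap: 46.6
```

```bash
python3 -c "
from h import *
arc(256.8,230)"
```

```text
t 11.7 pos [ 574.3 -250.2  246.1] rpy deg [ 1.799e+02 -1.000e-01 -1.273e+02] gap 46.6 F [-0.8 -1.3  0.3] ->move [-0.001  -0.      0.0161] [ 0.0022 -0.0022 -0.4211]
```

Request:
jog_arm([
  [-0.001,0,0,0.002,-0.002,-0.421],
  [-0.001,0,0,0.002,-0.002,-0.421],
  [-0.001,0,0.01,0.002,-0.002,-0.421],
  [-0.001,0,0.016,0.002,-0.002,-0.421],
])

```text
t: 12.2
eef_pos: [574.3, -250.2, 228.6]
ee_rot: [3.14, 0.0, -1.806]
wrist_force: [0.4, 0.7, -0.5]
finger_gap: 46.8
```

```bash
python3 -c "
from h import *
arc(256.8,181)
s=grab_frame('scene');t=grab_frame('top'); crop(s,195,165,80,80,8,'pics/k_s.png'); crop(t,330,170,80,70,8,'pics/k_t.png')"
```

```text
t 12.2 pos [ 574.3 -250.2  228.6] rpy deg [ 179.9    0.  -103.5] gap 46.8 F [ 0.4  0.7 -0.5] ->move [-0.0008 -0.0005  0.0476] [ 0.002   0.0003 -0.0047]
pics/k_s.png origin 155 125 x 8
pics/k_t.png origin 290 135 x 8
```

View pics/k_s.png

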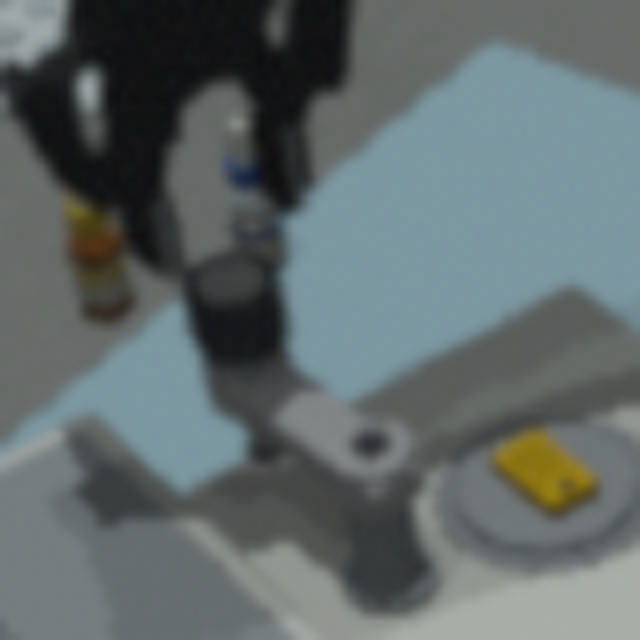

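The scene view shows the fingertips at px (176,159) and (191,151), straddling the knob (184,160) from above. I'll open a bit wider and descend while watching force.

Request:
jog_arm([
  [0,0,0.0,0,0,0],
  [0,0,0.012,0,0,0],
  [0,0,0.022,0,0,0],
], fingers=0.4)

```text
t: 12.68
eef_pos: [573.9, -249.6, 205.6]
ee_rot: [3.139, 0.001, -1.805]
wrist_force: [0.1, 0.1, -0.0]
finger_gap: 59.8
```

Request:
jog_arm([
  [0,0,0.009,0,0,0],
  [0,0,0.018,0,0,0],
  [0,0,0.024,0,0,0],
  [0,0,0.024,0,0,0],
])

```text
t: 13.18
eef_pos: [573.6, -249.4, 181.1]
ee_rot: [3.138, 0.001, -1.805]
wrist_force: [-0.6, 1.0, 0.5]
finger_gap: 59.5
```

```bash
python3 -c "
from h import *
arc(246.8,181)
s=grab_frame('scene'); crop(s,195,165,80,80,8,'pics/k_s2.png')"
```

```text
t 13.18 pos [ 573.6 -249.4  181.1] rpy deg [ 1.798e+02  1.000e-01 -1.034e+02] gap 59.5 F [-0.6  1.   0.5] ->move [-0.0013  0.0118  0.0001] [0.0039 0.0006 0.1709]
pics/k_s2.png origin 155 125 x 8
```

View pics/k_s2.png

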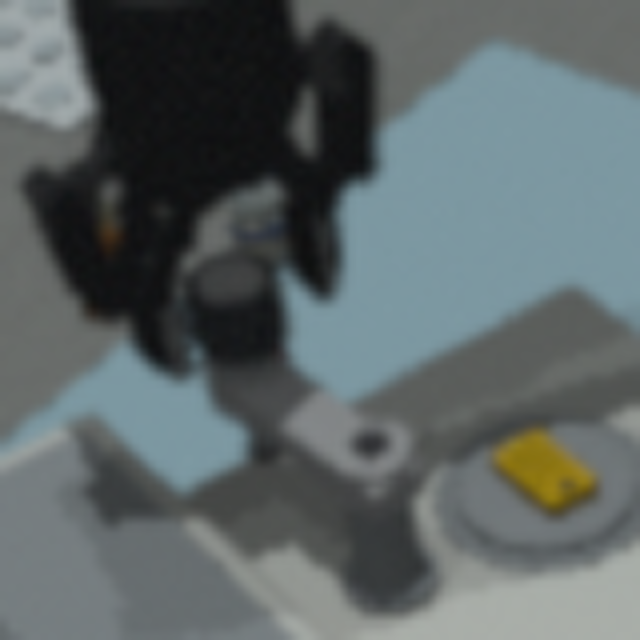

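Request:
jog_arm([
  [0,0,0,0,0,0],
  [0,0,0,0,0,0],
  [0,0,0,0,0,0],
], fingers=-0.03, grip_force=20)

```text
t: 13.6
eef_pos: [574.0, -249.6, 181.8]
ee_rot: [3.139, 0.001, -1.805]
wrist_force: [0.1, 0.3, 0.5]
finger_gap: 41.6
```

```bash
python3 -c "
from h import *
for a in (248,240,232): arc(a,181)"
```

```text
t 13.6 pos [ 574.  -249.6  181.8] rpy deg [ 179.8    0.  -103.4] gap 41.6 F [0.1 0.3 0.5] ->move [-0.0012  0.0106  0.0008] [0.0027 0.0004 0.15  ]
t 13.6 pos [ 574.  -249.6  181.8] rpy deg [ 179.8    0.  -103.4] gap 41.6 F [0.1 0.3 0.5] ->move [-0.0035  0.0209  0.0009] [2.700e-03 2.000e-04 2.896e-01]
t 13.6 pos [ 574.  -249.6  181.8] rpy deg [ 179.8    0.  -103.4] gap 41.6 F [0.1 0.3 0.5] ->move [-0.0071  0.0306  0.0009] [ 0.0028 -0.      0.4292]
```

Request:
jog_arm([
  [-0.0012,0.0106,0,0,0,0.15],
  [-0.0035,0.0209,0,0,0,0.29],
  [-0.0071,0.0306,0,0,0,0.43],
  [-0.0122,0.04,0,0,0,0.57],
  [-0.0184,0.0485,0,0,0,0.709],
])

```text
t: 14.22
eef_pos: [532.1, -221.9, 182.2]
ee_rot: [-3.14, -0.001, -2.519]
wrist_force: [4.6, -3.1, -3.5]
finger_gap: 41.3
```

```bash
python3 -c "
from h import *
for a in (208,200,192,184,176): arc(a,181)
s=grab_frame('scene'); crop(s,205,170,80,80,8,'pics/k_s3.png')"
```

```text
t 14.22 pos [ 532.1 -221.9  182.2] rpy deg [-1.799e+02 -1.000e-01 -1.443e+02] gap 41.3 F [ 4.6 -3.1 -3.5] ->move [-0.0008  0.012   0.0012] [-0.0017 -0.001   0.1337]
t 14.22 pos [ 532.1 -221.9  182.2] rpy deg [-1.799e+02 -1.000e-01 -1.443e+02] gap 41.3 F [ 4.6 -3.1 -3.5] ->move [-0.003   0.0223  0.0011] [-0.0018 -0.0009  0.2734]
t 14.22 pos [ 532.1 -221.9  182.2] rpy deg [-1.799e+02 -1.000e-01 -1.443e+02] gap 41.3 F [ 4.6 -3.1 -3.5] ->move [-0.0065  0.0321  0.0011] [-0.0018 -0.0008  0.413 ]
t 14.22 pos [ 532.1 -221.9  182.2] rpy deg [-1.799e+02 -1.000e-01 -1.443e+02] gap 41.3 F [ 4.6 -3.1 -3.5] ->move [-0.0113  0.0414  0.0011] [-0.0019 -0.0006  0.5526]
t 14.22 pos [ 532.1 -221.9  182.2] rpy deg [-1.799e+02 -1.000e-01 -1.443e+02] gap 41.3 F [ 4.6 -3.1 -3.5] ->move [-0.0174  0.0499  0.0011] [-1.900e-03 -5.000e-04  6.922e-01]
pics/k_s3.png origin 165 130 x 8
```

View pics/k_s3.png

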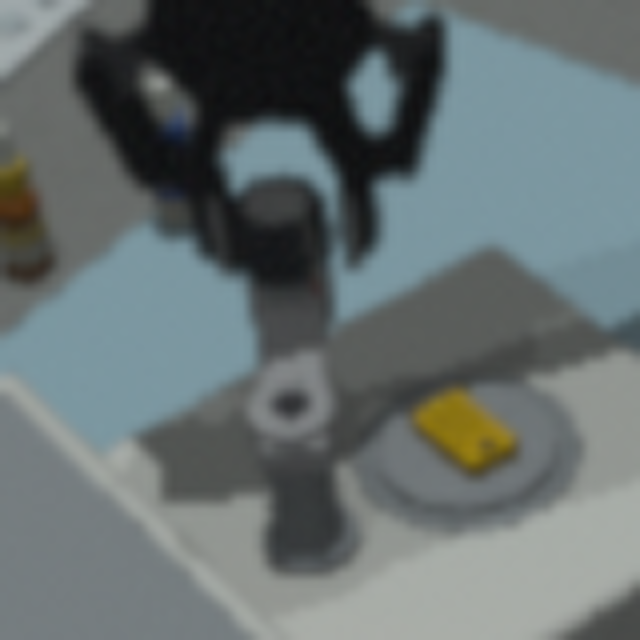

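The arm follows: the knob is at scene px (200,158) between the fingers, and the chip is undisturbed.

Request:
jog_arm([
  [-0.0008,0.012,0.0005,0,0,0.134],
  [-0.003,0.0223,0.0011,0,0,0.273],
  [-0.0065,0.0321,0.0011,0,0,0.413],
  [-0.0113,0.0414,0.0011,0,0,0.553],
  [-0.0174,0.0499,0.0011,0,0,0.692],
])

```text
t: 14.9
eef_pos: [517.1, -172.1, 182.2]
ee_rot: [-3.136, 0.001, 3.065]
wrist_force: [1.7, -6.0, 2.5]
finger_gap: 41.5
```

```bash
python3 -c "
from h import *
for a in (172,168,164): arc(a,181)
s=grab_frame('scene'); crop(s,215,175,80,80,8,'pics/k_s4.png')"
```

```text
t 14.9 pos [ 517.1 -172.1  182.2] rpy deg [-179.7    0.   175.6] gap 41.5 F [ 1.7 -6.   2.5] ->move [-0.0002  0.0061  0.0011] [-0.0059  0.001   0.0633]
t 14.9 pos [ 517.1 -172.1  182.2] rpy deg [-179.7    0.   175.6] gap 41.5 F [ 1.7 -6.   2.5] ->move [-0.0007  0.0113  0.0011] [-0.0059  0.0012  0.1331]
t 14.9 pos [ 517.1 -172.1  182.2] rpy deg [-179.7    0.   175.6] gap 41.5 F [ 1.7 -6.   2.5] ->move [-0.0016  0.0165  0.0011] [-0.0058  0.0014  0.2029]
pics/k_s4.png origin 175 135 x 8
```

View pics/k_s4.png

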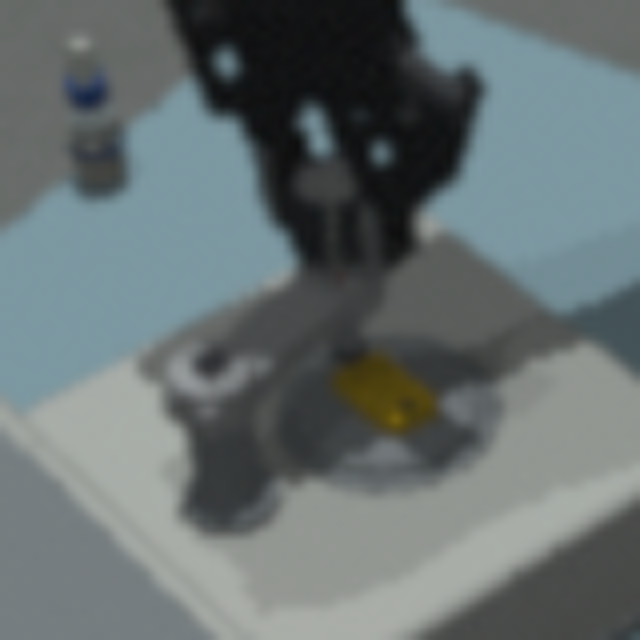

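Request:
jog_arm([
  [-0.0002,0.006,0.0011,-0.006,0,0.064],
  [-0.0007,0.0113,0.0011,-0.006,0.001,0.133],
  [-0.0016,0.0165,0.0011,-0.006,0.001,0.203],
  [-0.0016,0.0165,0.0011,-0.006,0.001,0.203],
])

```text
t: 15.45
eef_pos: [519.9, -155.5, 181.7]
ee_rot: [-3.141, 0.001, 2.863]
wrist_force: [-2.3, -4.7, 4.0]
finger_gap: 41.3
```

Request:
jog_arm([
  [0,0.0015,0,0,0,0],
  [0,0.003,0,0,0,0],
])

```text
t: 15.7
eef_pos: [520.0, -153.8, 181.7]
ee_rot: [-3.138, -0.0, 2.865]
wrist_force: [-3.4, -5.8, 2.1]
finger_gap: 41.6
```

```bash
python3 -c "
from h import *
arc(163.7,181);print(state()['q'])"
```

```text
t 15.7 pos [ 520.  -153.8  181.7] rpy deg [-179.8   -0.   164.2] gap 41.6 F [-3.4 -5.8  2.1] ->move [-0.0005 -0.0015  0.0007] [-0.0034 -0.0004  0.0079]
[-0.4218878   0.36816008 -0.31752064  0.88501163 -0.00339808 -0.14528543]
```

Request:
jog_arm([
  [0,0.0015,0,0,0,0],
  [0,0.003,0,0,0,0],
])

```text
t: 15.95
eef_pos: [520.0, -152.7, 181.7]
ee_rot: [-3.134, -0.001, 2.867]
wrist_force: [-4.2, -9.0, 2.8]
finger_gap: 41.9
```

Request:
jog_arm([
  [0,0.0015,0,0,0,0],
  [0,0.003,0,0,0,0],
])

```text
t: 16.2
eef_pos: [520.1, -152.6, 181.7]
ee_rot: [-3.128, -0.002, 2.868]
wrist_force: [-3.8, -11.3, 1.1]
finger_gap: 41.7
```

Request:
jog_arm([
  [0,0.003,0,0,0,0],
  [0,0.006,0,0,0,0],
])

```text
t: 16.45
eef_pos: [520.2, -152.0, 181.6]
ee_rot: [-3.115, -0.003, 2.867]
wrist_force: [-7.7, -21.4, 0.2]
finger_gap: 41.3
```

```bash
python3 -c "
from h import *
go(519.6,-155.3,181,163.7)"
```

```text
t 16.45 pos [ 520.2 -152.   181.6] rpy deg [-178.5   -0.2  164.3] gap 41.3 F [ -7.7 -21.4   0.2] ->move [-0.0003 -0.0033  0.0007] [-0.0264 -0.0028  0.0103]
```

At the stop: 23 N of push gives no movement, and the knob axis works out over the crystal. Now back off, open slightly, and wind joint 6 back for turning room.

Request:
jog_arm([
  [-0.0003,-0.0033,0.0007,-0.026,-0.003,0],
  [-0.0003,-0.0033,0.0007,-0.026,-0.003,-0.15],
  [-0.0003,-0.0033,0.0007,-0.026,-0.003,-0.32],
  [-0.0003,-0.0033,0.0007,-0.026,-0.003,-0.49],
  [-0.0003,-0.0033,0.0007,-0.026,-0.003,-0.66],
], fingers=0.25)

```text
t: 17.08
eef_pos: [519.5, -154.6, 180.6]
ee_rot: [3.135, -0.007, -2.748]
wrist_force: [0.5, 0.1, 0.4]
finger_gap: 53.2
```

```bash
python3 -c "
from h import *
go(519.6,-155.3,181,230);print(state()['q'],state()['wrist_torque'])
s=grab_frame('scene'); crop(s,215,170,80,80,8,'pics/k_s5.png')"
```

```text
t 17.07 pos [ 519.5 -154.6  180.6] rpy deg [ 179.6   -0.4 -157.4] gap 53.2 F [0.5 0.1 0.4] ->move [ 0.0002 -0.0007 -0.0004] [ 0.0082 -0.0048 -0.4787]
[-4.25278544e-01  3.75101938e-01 -3.09904506e-01  8.95180645e-01
 -1.63395681e-04 -8.19249348e-01] [ 0.03641899 -0.01102646 -0.01751446]
pics/k_s5.png origin 175 130 x 8
```

View pics/k_s5.png

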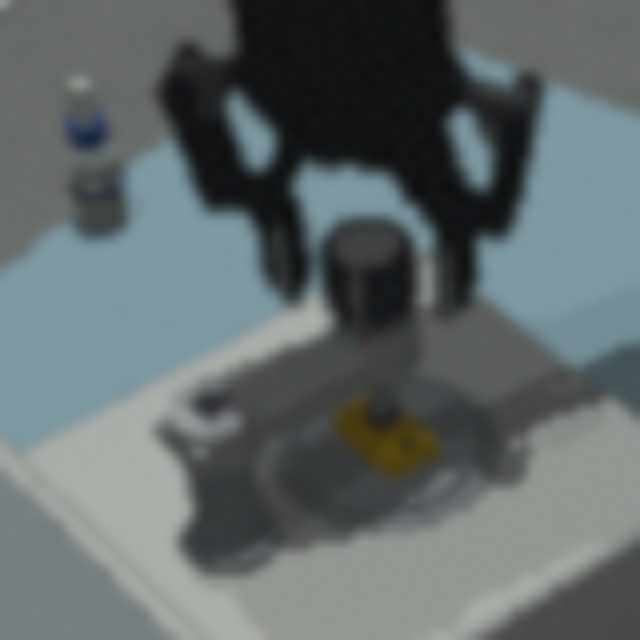

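The arm is closed with the anvil over the chip at px (223,181). The knob at px (221,164) is centred between the fingers, and the red collar line is visible at (220.6,172). Grip.

Request:
jog_arm([
  [0.0002,-0.0007,0.002,0.008,-0.005,0],
  [0.0002,-0.0007,0.002,0.008,-0.005,0],
  [0.0002,-0.0007,0.002,0.008,-0.005,0],
  [0.0002,-0.0007,0.002,0.008,-0.005,0],
], fingers=-0.4, grip_force=60)

```text
t: 17.62
eef_pos: [519.9, -155.4, 178.8]
ee_rot: [-3.14, -0.001, -2.745]
wrist_force: [1.3, -0.7, 1.9]
finger_gap: 34.6
```

```bash
python3 -c "
from h import *
go(519.6,-155.3,179,230);print(state()['wrist_torque'])"
```

```text
t 17.62 pos [ 519.9 -155.4  178.8] rpy deg [-1.799e+02 -1.000e-01 -1.573e+02] gap 34.6 F [ 1.3 -0.7  1.9] ->move [ 0.0003  0.0002 -0.0002] [-0.0015 -0.0014 -0.476 ]
[-0.11511197 -0.22323617 -0.02688982]
```

Request:
jog_arm([
  [0,0,0,0,0,0.1],
  [0,0,0,0,0,0.2],
  [0,0,0,0,0,0.3],
  [0,0,0,0,0,0.4],
])

```text
t: 18.12
eef_pos: [520.0, -155.7, 178.8]
ee_rot: [-3.139, -0.0, 3.135]
wrist_force: [0.3, -2.1, -0.3]
finger_gap: 34.5
```

```bash
cat > tq.py <<'E'
from h import *
import sys
s=state();print("yaw",round(float(s['ee_rot'][2]),3),"q6",round(float(s['q'][5]),3),"T",s['wrist_torque'].round(3),"F",s['wrist_force'].round(1),"j6",s['joint_efforts'][5].round(3),"pos",s['eef_pos'].round(1),"rp",s['ee_rot'][:2].round(3),"gap",round(float(s['finger_gap']),1))
if len(sys.argv)>1:
    f=grab_frame('scene'); crop(f,220,170,40,40,14,sys.argv[1])
E
python3 tq.py pics/r1.png
```

```text
yaw 3.135 q6 -0.419 T [-0.367 -0.229  0.22 ] F [ 0.3 -2.1 -0.3] j6 -0.455 pos [ 520.  -155.7  178.8] rp [-3.139 -0.   ] gap 34.5
pics/r1.png origin 200 150 x 14
```

View pics/r1.png

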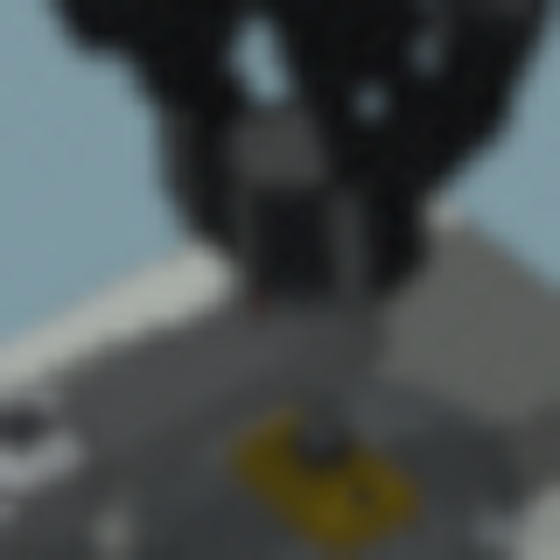

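Request:
jog_arm([
  [0,0,0,0,0,0.08],
  [0,0,0,0,0,0.16],
  [0,0,0,0,0,0.24],
])

```text
t: 18.55
eef_pos: [520.0, -155.9, 178.7]
ee_rot: [-3.139, 0.001, 2.892]
wrist_force: [-0.4, -1.7, 1.2]
finger_gap: 34.8
```

```bash
python3 tq.py
```

```text
yaw 2.892 q6 -0.176 T [-0.36  -0.114  0.178] F [-0.4 -1.7  1.2] j6 -0.324 pos [ 520.  -155.9  178.7] rp [-3.139e+00  1.000e-03] gap 34.8
```

Request:
jog_arm([
  [0,0,0,0,0,0.08],
  [0,0,0,0,0,0.16],
  [0,0,0,0,0,0.24],
])

```text
t: 18.92
eef_pos: [519.9, -156.1, 178.8]
ee_rot: [-3.138, 0.001, 2.651]
wrist_force: [0.8, -3.2, 1.0]
finger_gap: 34.4
```

```bash
python3 tq.py
```

```text
yaw 2.651 q6 0.065 T [-0.341 -0.052  0.209] F [ 0.8 -3.2  1. ] j6 -0.324 pos [ 519.9 -156.1  178.8] rp [-3.138e+00  1.000e-03] gap 34.4
```

Request:
jog_arm([
  [0.0003,0.0006,0,0,0,0.08],
  [0.0003,0.0006,0,0,0,0.16],
  [0.0003,0.0006,0,0,0,0.24],
])

```text
t: 19.3
eef_pos: [519.9, -156.2, 178.8]
ee_rot: [-3.137, 0.003, 2.409]
wrist_force: [-0.5, -4.6, 0.9]
finger_gap: 34.4
```

```bash
python3 tq.py
```

```text
yaw 2.409 q6 0.307 T [-0.703  0.022  0.142] F [-0.5 -4.6  0.9] j6 -0.323 pos [ 519.9 -156.2  178.8] rp [-3.137e+00  3.000e-03] gap 34.4
```

Request:
jog_arm([
  [0.0003,0.0003,0,0,0,0.08],
  [0.0003,0.0003,0,0,0,0.16],
])

```text
t: 19.55
eef_pos: [519.7, -156.3, 178.8]
ee_rot: [-3.137, 0.004, 2.248]
wrist_force: [-0.1, -2.9, 1.4]
finger_gap: 34.5
```

```bash
python3 tq.py
```

```text
yaw 2.248 q6 0.469 T [-0.513 -0.035  0.24 ] F [-0.1 -2.9  1.4] j6 -0.322 pos [ 519.7 -156.3  178.8] rp [-3.137  0.004] gap 34.5
```

Request:
jog_arm([
  [0.0005,0.0004,0,0,0,0.08],
  [0.0005,0.0004,0,0,0,0.16],
])

```text
t: 19.8
eef_pos: [519.6, -156.4, 178.7]
ee_rot: [-3.136, 0.006, 2.086]
wrist_force: [-0.3, -3.9, 0.1]
finger_gap: 34.4
```

```bash
python3 tq.py
```

```text
yaw 2.086 q6 0.631 T [-0.639 -0.051  0.233] F [-0.3 -3.9  0.1] j6 -0.322 pos [ 519.6 -156.4  178.7] rp [-3.136  0.006] gap 34.4
```

Request:
jog_arm([
  [0.0004,0.0003,0,0,0,0.08],
  [0.0004,0.0003,0,0,0,0.16],
])

```text
t: 20.05
eef_pos: [519.5, -156.5, 178.9]
ee_rot: [-3.137, 0.008, 1.925]
wrist_force: [0.6, -2.6, 1.7]
finger_gap: 34.8
```

```bash
python3 tq.py pics/r2.png
```

```text
yaw 1.925 q6 0.793 T [-0.446  0.036  0.222] F [ 0.6 -2.6  1.7] j6 -0.292 pos [ 519.5 -156.5  178.9] rp [-3.137  0.008] gap 34.8
pics/r2.png origin 200 150 x 14
```

View pics/r2.png

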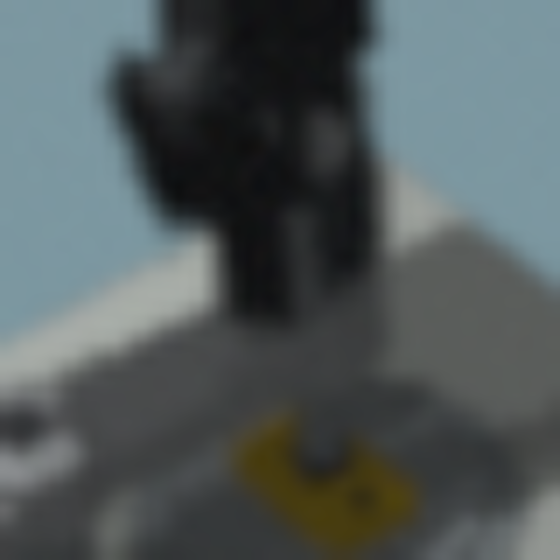

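Request:
jog_arm([
  [0.0005,0.0003,0,0,0,0.07],
  [0.0005,0.0003,0,0,0,0.14],
])

```text
t: 20.35
eef_pos: [519.4, -156.5, 179.0]
ee_rot: [-3.137, 0.01, 1.783]
wrist_force: [-1.7, -3.4, 2.0]
finger_gap: 34.8
```

```bash
python3 tq.py
```

```text
yaw 1.783 q6 0.936 T [-0.564  0.127  0.269] F [-1.7 -3.4  2. ] j6 -0.169 pos [ 519.4 -156.5  179. ] rp [-3.137  0.01 ] gap 34.8
```

Request:
jog_arm([
  [0.0005,0.0003,0,0,0,0.07],
  [0.0005,0.0003,0,0,0,0.14],
])

```text
t: 20.6
eef_pos: [519.4, -156.5, 179.1]
ee_rot: [-3.138, 0.012, 1.643]
wrist_force: [-1.2, -4.5, 1.6]
finger_gap: 34.4
```

```bash
python3 tq.py
```

```text
yaw 1.643 q6 1.076 T [-0.539  0.186  0.341] F [-1.2 -4.5  1.6] j6 -0.134 pos [ 519.4 -156.5  179.1] rp [-3.138  0.012] gap 34.4
```

Request:
jog_arm([
  [0.0005,0.0003,0,0,0,0.07],
  [0.0005,0.0003,0,0,0,0.14],
])

```text
t: 20.85
eef_pos: [519.3, -156.5, 179.1]
ee_rot: [-3.139, 0.013, 1.503]
wrist_force: [-0.5, -3.2, 1.8]
finger_gap: 34.5
```

```bash
python3 tq.py
```

```text
yaw 1.503 q6 1.217 T [-0.517  0.229  0.328] F [-0.5 -3.2  1.8] j6 -0.124 pos [ 519.3 -156.5  179.1] rp [-3.139  0.013] gap 34.5
```

```bash
python3 - <<'E'
from h import *
T=[];
for i in range(6):
    f=grab_frame('scene'); s=state(); T.append(list(s['wrist_torque'])+[s['ee_rot'][2]])
T=np.array(T);print(T.round(3),T.mean(0).round(3))
crop(f,220,170,40,40,14,'pics/r3.png'); crop(grab_frame('top'),300,180,100,80,7,'pics/r3t.png')
E
```

```text
[[-0.603  0.249  0.074  1.501]
 [-0.563  0.282 -0.097  1.504]
 [-0.659  0.278 -0.068  1.505]
 [-0.72   0.385 -0.076  1.504]
 [-0.766  0.398  0.002  1.504]
 [-0.798  0.446  0.074  1.504]] [-0.685  0.34  -0.015  1.504]
pics/r3.png origin 200 150 x 14
pics/r3t.png origin 250 140 x 7
```

View pics/r3.png

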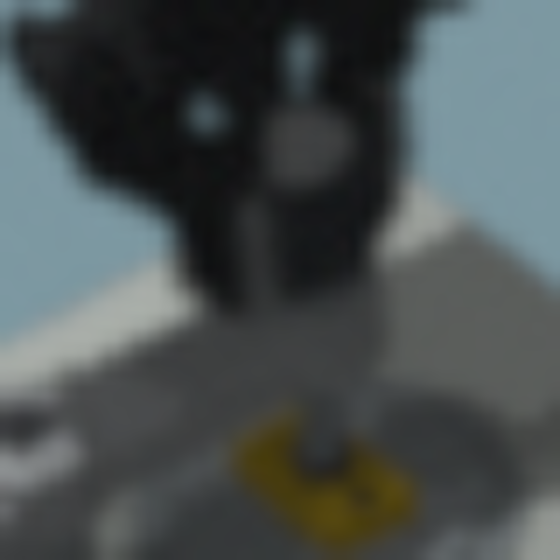

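The moving torque rose from 0.20 to about 0.33 N m over the last 0.4 rad, which suggests the slip was just reached. I'll confirm with small single-row turns.

Request:
jog_arm([
  [0.0003,0.0002,0,0,0,0.05],
])

```text
t: 21.32
eef_pos: [519.2, -156.5, 179.1]
ee_rot: [-3.139, 0.014, 1.454]
wrist_force: [-2.2, -5.2, 3.2]
finger_gap: 34.8
```

```bash
python3 tq.py
```

```text
yaw 1.454 q6 1.266 T [-0.624  0.345  0.342] F [-2.2 -5.2  3.2] j6 -0.05 pos [ 519.2 -156.5  179.1] rp [-3.139  0.014] gap 34.8
```

Request:
jog_arm([
  [0.0003,0.0002,0,0,0,0.04],
])

```text
t: 21.45
eef_pos: [519.2, -156.5, 179.2]
ee_rot: [-3.139, 0.015, 1.414]
wrist_force: [-2.1, -5.4, 2.4]
finger_gap: 34.9
```

```bash
python3 tq.py
```

```text
yaw 1.414 q6 1.306 T [-0.678  0.367  0.319] F [-2.1 -5.4  2.4] j6 0.092 pos [ 519.2 -156.5  179.2] rp [-3.139  0.015] gap 34.9
```

The torque has flattened at 0.33 N m (0.341, 0.328, 0.342, 0.319), so the clutch has just slipped. I'll stop turning, open and lift straight off.

Request:
jog_arm([
  [0,0,0,0,0,0],
  [0,0,0,0,0,0],
  [0,0,0,0,0,0],
], fingers=0.3)

```text
t: 21.82
eef_pos: [519.2, -156.0, 178.9]
ee_rot: [-3.139, 0.014, 1.415]
wrist_force: [0.4, 0.9, -0.1]
finger_gap: 55.4
```

Request:
jog_arm([
  [0,0,-0.02,0,0,0],
  [0,0,-0.06,0,0,0],
  [0,0,-0.1,0,0,0],
  [0,0,-0.1,0,0,0],
])

```text
t: 22.32
eef_pos: [521.6, -155.2, 282.3]
ee_rot: [3.138, 0.015, 1.416]
wrist_force: [-0.9, 0.1, -0.3]
finger_gap: 55.5
```

```bash
python3 -c "
from h import *
go(380,80,280)"
```

```text
t 22.32 pos [ 521.6 -155.2  282.3] rpy deg [179.8   0.9  81.1] gap 55.5 F [-0.9  0.1 -0.3] ->move [ 0.2105 -0.1762 -0.0015] [0.0034 0.0151 0.    ]
```

Request:
jog_arm([
  [0.21,-0.176,0,0,0,0],
  [0.21,-0.176,0,0,0,0],
  [0.21,-0.176,0,0,0,0],
  [0.21,-0.176,0,0,0,0],
  [0.21,-0.176,0,0,0,0],
])

```text
t: 22.95
eef_pos: [377.3, 81.7, 277.6]
ee_rot: [3.14, 0.015, 1.419]
wrist_force: [0.2, 0.1, 0.9]
finger_gap: 55.3
```

```bash
python3 - <<'E'
from h import *
t=grab_frame('top'); s=grab_frame('scene')
crop(t,310,180,90,80,8,'pics/e_t.png'); crop(s,215,170,70,60,10,'pics/e_s.png'); cv2.imwrite('pics/e_full.png',t['image'])
s=state();print(s['wrist_force'].round(1),s['qvel'].round(3))
E
```

```text
pics/e_t.png origin 265 140 x 8
pics/e_s.png origin 180 140 x 10
[0.5 0.1 0.2] [-0.05   0.026  0.035 -0.016 -0.023 -0.028]
```

View pics/e_t.png

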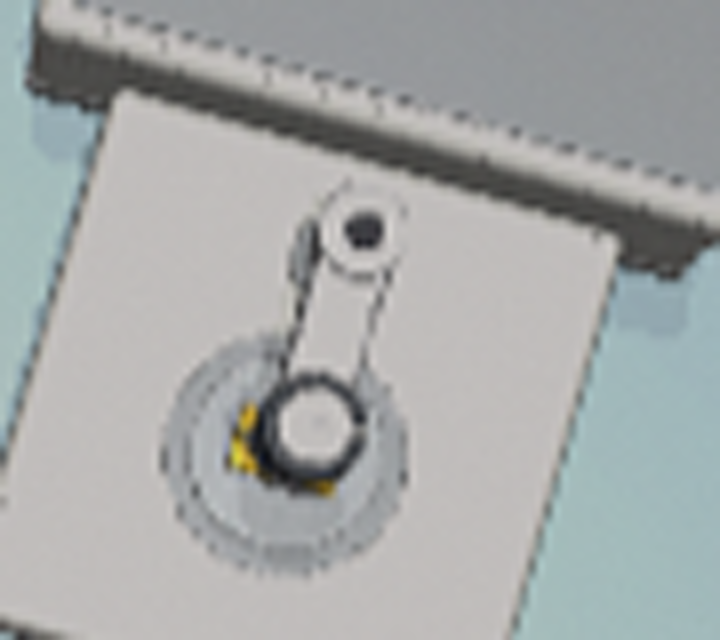

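View pics/e_s.png

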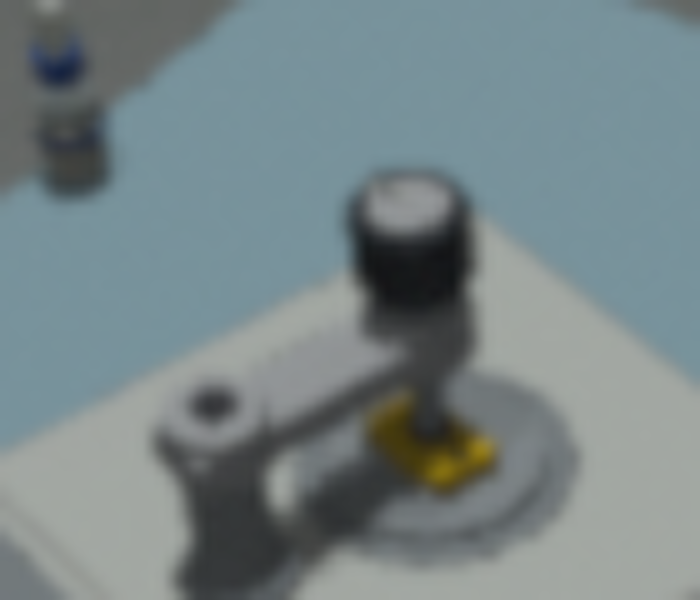

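View pics/e_full.png

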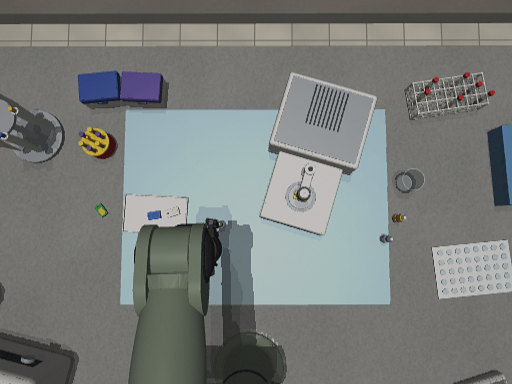

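```bash
python3 - <<'E'
from h import *
t=grab_frame('top');im=cv2.resize(t['image'][180:212,285:325],None,fx=8,fy=8,interpolation=cv2.INTER_CUBIC)
# post dot & knob-top
b=lambda u,v:((u+.5)/8-.5+265,(v+.5)/8-.5+140)
k=onz(t,*b(320,425),192);p=onz(t,*b(364,231),151);k0=np.array([576.8,-247.7]);p0=np.array([594.6,-175.8])
print(k.round(1),p.round(1)); d=(k-p)[:2];print(np.hypot(*d),np.degrees(np.arctan2(d[1],d[0])))
d=k[:2]-k0; print("chord",np.hypot(*d))
print("chord-> angle between open and now",np.degrees(2*np.arcsin(min(1,np.hypot(*d)/150))))
s=state();print(s['t'],s['qvel'].round(3),s['wrist_force'].round(1))
E
```

```text
[ 521.5 -155.7  192. ] [ 594.2 -176.   151. ]
75.51506505674266 164.42542461605117
chord 107.37682289446663
chord-> angle between open and now 91.42506543317505
23.1 [-0.038  0.019  0.026 -0.006 -0.006 -0.006] [0.6 0.2 0.3]
```

Request:
jog_arm([
  [0,0,0,0,0,0],
  [0,0,0,0,0,0],
  [0,0,0,0,0,0],
])

```text
t: 23.48
eef_pos: [379.7, 79.6, 277.8]
ee_rot: [3.139, 0.015, 1.417]
wrist_force: [-1.0, -0.7, 0.4]
finger_gap: 55.6
```

```bash
python3 -c "
from station import *
print(job_done())"
```

```text
the job is handed in; nothing more can be done
None
```

The yellow chip is on the crystal, the pressure arm is closed over it, and I turned the knob clockwise to the first slip of its clutch. I handed the job in at about 23.5 s; no verdict was reported.

- **Chip:** it lies flat, 0.3 mm from the crystal by the top view and about 2 mm by the scene view. The two cameras disagreed on the crystal's position by about 5 mm, so I aimed at their mean.
- **Pressure arm:** I pushed it until 23 N moved it no further. The knob drifted about 1 mm while turning, so I estimate it is 0.01 to 0.03 rad from the stop. My last pixel check fell at the larger end of that, still inside 0.05.
- **Clamping:** the turning torque rose from about 0.20 N m and flattened at about 0.33 N m, so I stopped there. I estimate 40 to 46 N from those noisy readings. I could not see the collar stop, because the fingers hid the red line.
- **Missteps:** early on I ran the last joint to its limit and had to unwind it. The first grip pressed the tray floor with about 6 N, so I gripped again higher.
- **Everything else:** in the final top view the blue, white and green chips, two of the dropper bottles and the beaker are where they were. The black dropper was hidden behind the robot in that view, so I did not check it at the end.

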